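# Turn the plate over, flip off the safety catch and hold the clamp lever

## Robot

A 6-joint arm with a two-finger parallel gripper is mounted at the origin on the work surface; the furniture and walls round the work are solid. World frame = base frame: x ahead of the robot, y to its left, z up, the work surface at z = 0. Lengths are in m, angles in degrees, forces in N, time in s.
With the tool pointing down it reaches from about 0.325 to 0.775 m from the base axis. Payload 5.5 kg.
Tool frame: the origin (TCP) lies at the very end of the fingers, on their centre line; the grasp point (between the pads) lies 19 mm behind it (ctrl.grasp_offset is the distance from the TCP to the grasp point, in m); y points along the fingers, x is the direction in which the jaws open and shut, and the axes are right-handed (so a half turn about y gives the same grasp; the last joint's range is limited). The gripper opens to 88 mm and grips with 3 to 60 N. Pads are 20 mm wide; open, the fingers measure 115 mm over their backs; the gripper's body (75 mm by 178 mm) begins 61 mm behind the grasp point.
Start: joints at [61.381, 5.22, 70.514, -0, 104.267, -3.249], TCP at [0.257, 0.542, 0.223] pointing down, gripper open.
Joint ranges: [-164.24, 164.24], [-49.07, 125.15], [9.68, 141.18], [-86.29, 266.29], [3.28, 154.24], [-151.56, 151.56]. Speed limits (degrees/s): [147.25, 147.25, 172.46, 180, 180, 180].

## Interface

Orientations are given as [roll, pitch, yaw] about the fixed x, y, z axes, in that order (R = Rz(yaw) Ry(pitch) Rx(roll)).
In Python, from rig import ctrl, viewer gives the robot as it stands. The module is installed in compiled form; this text tells all that it offers.
- The arm moves only by the tool servo_tool, never from a script. Its arguments are lists of equal length, an entry for each row: "dp": the shift along the tool's x, y, z in cm, a list of three; "twist": the turn, a rotation vector about the tool's x, y, z in degrees, a list of three; "jaw": the finger opening in cm, from 0 to 8.78. A call has 1 to 20 rows; each row is the pose to reach, as a shift and turn from the pose commanded when the call began, along the tool's axes at that moment; what a row does not reach only later rows make up. A row lasts 1/12 s, in which the tool goes at most 41.7 mm and 7.16 degrees, less where a joint would pass 70% of its speed; a pose out of reach is approached as far as the arm can. A call with a gripper value outside its range is refused whole. The fingers move at their own pace and stop on an object; the grip force is fixed at half the most. Time passes only in rows, so rows that repeat a pose let the fingers close. It gives the time, the measured TCP pose, the force and the opening at its end, in the units of the state.
- ctrl.read_state(): the state, without advancing time (a new reading comes with each control period).
- viewer.capture(name): name is "scene" or "top" or "wrist"; returns a dict with "frame" (400x640x3 uint8, red, green, blue), "depth" (400x640 float32, m along the optical axis (not along the pixel's ray), 0 where there is no reading), "fx", "fy", "cx", "cy" (pixels), "view" (4x4, takes a point from world to camera coordinates). Camera axes: x right, y down, z forward; pixel columns grow to the right and rows downward; lengths in m; the calibration is good to about 2 mm. A picture is of the moment at which its call begins.
- ctrl.finish_job(): hands the job in, once; it reports no verdict.
The state is a dict: "clock": time; "q": joint angles; "dq": joint speeds; "effort": joint torques, N m; "tcp_pos": TCP position; "tool_rot": TCP orientation; "ft_force": force on the tool from outside, world axes, zero at the start; "torque": the same for the moment, N m; "grip_width": opening from 0.0 (shut) to 1.0 (fully open).
Only numpy, scipy, OpenCV 4.12 (cv2) and the standard library are available. Lean on these libraries where they do the work, as an engineer would, in place of code of your own. Each camera call takes 0.05 s, during which the arm holds its last target. There are 200 camera calls.

## Task

Turn the hinged plate carrier of the clamping fixture right over by its red pin, so that it lies flat on the bare aluminium rest on the right with its blue face up. Then flip the yellow safety catch right over, away from the lever, and only after that take the lever's black ball knob and pull it towards the front of the fixture, all the way to its stop, so that the jaw closes on the carrier. Finish while still holding it there (the lever springs back if let go), and leave the loose things beside the fixture where they are.

Things in the scene. Friction and masses are not known exactly. Their poses are not given: they have to be found in the camera images.
- fixture: Fixed clamping fixture. Origin on the bench under the carrier hinge's middle; local x points from front (robot side, where the pins stick out) to back, y left, z up. Dark base plate 12 mm thick, x -55 to 70, y -208 to 98 mm. Rests 45 mm high: grey at the left, bare aluminium at the right, with a steel stop before it (60 mm high) and the jaw behind it. Catch post at y -197 to -166, 110 mm high.
- leaf (a joint): Angle (rad) of the plate carrier about its hinge: 0 = lying on the left rest, brass face up; pi/2 = standing upright; 3.14 = turned right over, flat on the right rest, blue face up. Friction holds it at any angle (about 3 N at the pin to move it).
- leaf_hinge (a point): Fixed point on the carrier's hinge axis, 50 mm above the bench; the axis runs along the fixture's local x.
- leaf_pin (a point): Grip point on the axis of the carrier's red round pin (10 mm thick, sticks out 52 mm from the carrier's front end, parallel to the hinge axis): 72 mm in front of the hinge point, 25 mm from the pin's free end. It circles the hinge axis at 55 mm radius: from the left (50 mm above the bench when flat), over the top, to the right. Carrier: 90 long (x -45 to 45), 65 wide, 10 mm thick.
- catch (a joint): Angle (rad) of the yellow safety catch: 0 = its arm lies level across the front of the lever and blocks it; it flips up and over to the right to its stop at 2.6. It stays where it is left (under 2 N at the pin to move it).
- catch_hinge (a point): Fixed point on the catch's hinge axis, 100 mm above the bench; the axis runs along the fixture's local x.
- catch_pin (a point): Grip point on the axis of the catch's yellow round pin (10 mm thick, sticks out 80 mm from the catch arm towards the fixture's front, parallel to the catch's hinge axis): 60 mm in front of the arm, 20 mm from the pin's free end. It circles the catch's hinge axis at 45 mm radius: from the left, over the top, to the right. The arm is a 10 mm rod, 73 mm long.
- lever (a joint): Angle (rad) of the clamp lever (local y -130 mm): 0 = at rest, leaning 0.3 rad back; grows as the knob is pulled towards the fixture's front (local -x); stop at 0.72 (leaning 0.42 rad forward). A spring pulls it back: about 2.5 N at the knob at rest, 7.5 N at the stop. With the catch on a normal pull moves it less than 0.1.
- clamp_lever: The clamp lever: a 12 mm steel rod with a black ball knob on its end. Origin on the lever's hinge axis, 35 mm above the bench; the axis runs along the fixture's local y.
- lever_knob (a point): Centre of the lever's black ball knob, 30 mm diameter, 130 mm from the lever's hinge axis (159 mm above the bench at rest); the rod below it is 12 mm thick.
- loupe: Bystander: black loupe, 34 mm diameter, 32 mm high, standing loose left of the fixture; origin at the centre of its underside.
- copper_electrode: Bystander: copper electrode, 31 x 30 x 36 mm, standing loose left of the fixture; origin at the centre of its underside.
- cap_screw: Bystander: black cap screw, 16 mm head, 36 mm high, standing loose right of the fixture; origin at the centre of its underside.

How it is judged:
By the outcome, as a careful person would: the job done as asked, in the order asked, and still so for the second after the job is handed in, while the arm keeps its last pose, push and grip.
It also fails if it takes over 58 s, if anything falls off the work surface, if the arm or the gripper's body presses on something with over 40 N, if the wrist force passes 120 N, or if a joint passes its speed limit or range.

## Working session

There is one attempt and no reset: what is moved stays moved. The work goes in short steps, Python scripts to look and compute and a tool call to move; the robot and the scene stay as the last step left them, time stands still between calls to the robot, and variables do not carry over. Pictures are saved under pics/ and viewed, about 8 in all and at most 12, crops included, and the job is handed in when it is done.

Besides the shell and the picture viewer there is one more tool, called after "Call:" by a JSON object that holds its "name" and its "arguments". servo_tool: Moves the arm, as the interface text tells. Its arguments: {"type":"object","properties":{"dp":{"type":"array"},"twist":{"type":"array"},"jaw":{"type":"array"}},"required":["dp","twist","jaw"]}

```bash
mkdir -p pics
python3 - <<'E'
from rig import ctrl, viewer
import cv2,numpy as np
print(ctrl.read_state(), ctrl.grasp_offset)
for n in ("scene","top"):
    d=viewer.capture(n); np.savez(f"pics/{n}0.npz",**d)
    cv2.imwrite(f"pics/{n}0.png",d["frame"][:,:,::-1])
    print(n,d["fx"],d["fy"],d["cx"],d["cy"],np.round(d["view"],3).tolist())
a=cv2.imread("pics/scene0.png");b=cv2.imread("pics/top0.png")
cv2.imwrite("pics/both0.png",cv2.resize(np.vstack([a,b]),(480,600)))
E
```

```text
{'clock': 0.0, 'q': array([ 6.13811374e+01,  5.26269789e+00,  7.05800369e+01, -6.77784961e-04,
        1.04265225e+02, -3.24887363e+00]), 'dq': array([-0.028562  , -0.11574405,  0.10130432, -0.05337228,  0.06158065,
       -0.1291269 ]), 'effort': array([-7.70299030e-04, -4.46443176e+01, -4.06456268e+01,  6.98514562e-02,
        2.92542583e-02, -1.24680550e-04]), 'tcp_pos': array([0.25694963, 0.5418857 , 0.22152931]), 'tool_rot': array([-89.99453774,   0.10782305,  64.62984982]), 'ft_force': array([0.68745708, 0.26088788, 0.9027794 ]), 'torque': array([-0.00145274,  0.00149153,  0.06502528]), 'grip_width': 1.0012699548587394} 0.0187
scene 423.5559068678471 423.5559068678471 318.60979710318054 198.99228279076343 [[0.866, -0.501, -0.012, -0.519], [-0.385, -0.65, -0.655, 0.298], [0.32, 0.571, -0.756, 0.909], [0.0, 0.0, 0.0, 1.0]]
top 460.4717528080897 460.4717528080897 318.78597463336314 194.00818167126295 [[-0.001, -1.0, -0.005, -0.005], [-0.993, 0.002, -0.12, 0.595], [0.12, 0.005, -0.993, 1.038], [0.0, 0.0, 0.0, 1.0]]
```

View pics/top0.png

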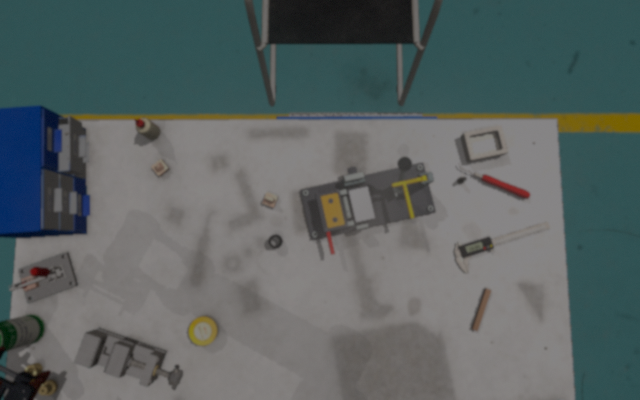

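View pics/scene0.png

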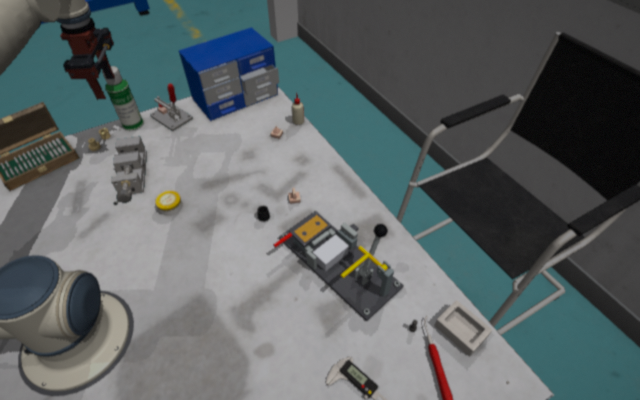

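The top view shows the fixture at about (367,200), turned a little. The brass carrier is at (332,210), the red pin at (331,242), the yellow catch at (410,190) and the knob at (404,163). The scene view shows the same layout.

```bash
cat > h.py <<'E'
import numpy as np,cv2
def world(d,u,v,z=None):
    """pixels (+depth z) -> world"""
    u=np.asarray(u);v=np.asarray(v)
    if z is None: z=d["depth"][v,u]
    p=np.stack([(u-d["cx"])/d["fx"]*z,(v-d["cy"])/d["fy"]*z,z*np.ones_like(u)],-1)
    R=d["view"][:3,:3];t=d["view"][:3,3]
    return (p-t)@R
def proj(d,P):
    c=np.asarray(P)@d["view"][:3,:3].T+d["view"][:3,3]
    return np.stack([c[...,0]/c[...,2]*d["fx"]+d["cx"],c[...,1]/c[...,2]*d["fy"]+d["cy"]],-1)
E
python3 - <<'E'
from h import *
d=dict(np.load("pics/top0.npz"))
hsv=cv2.cvtColor(d["frame"],cv2.COLOR_RGB2HSV); H,S,V=cv2.split(hsv)
roi=np.zeros(H.shape,bool); roi[140:270,290:450]=1
for n,m in dict(red=((H<6)|(H>174))&(S>130)&(V>60),brass=(H>12)&(H<22)&(S>120),yellow=(H>23)&(H<34)&(S>130)).items():
    v,u=np.nonzero(m&roi); P=world(d,u,v)
    print(n,len(u),u.min(),u.max(),v.min(),v.max(),np.median(P,0).round(4))
    c,s,e=cv2.PCACompute2(P.astype(np.float32),None)
    print(c.round(4),s.round(3).tolist(),np.sqrt(e.ravel()).round(4)); 
    t=(P-c)@s[0]; print("ends",P[t.argmin()].round(4),P[t.argmax()].round(4))
# base plate corners from depth: z ~ 12mm dark
v,u=np.nonzero(roi); P=world(d,u,v)
m=(P[:,2]>0.006)&(P[:,2]<0.2)
mk=np.zeros(H.shape,np.uint8); mk[v[m],u[m]]=1
n,l,st,_=cv2.connectedComponentsWithStats(mk); print(st[st[:,4]>30])
g=np.hypot(d["frame"][...,0]*0+0,0)
dark=((V<75)&roi).astype(np.uint8)
k=(mk&(V<80)); i=np.nonzero(cv2.morphologyEx(k.astype(np.uint8),cv2.MORPH_CLOSE,np.ones((5,5)))); 
Pb=world(d,i[1],i[0]); sel=(abs(Pb[:,2]-.012)<.006)
r=cv2.minAreaRect(Pb[sel,:2].astype(np.float32)); print("base",r,cv2.boxPoints(r).round(4).tolist())
# knob
kn=(P[:,2]>.12); print("high",kn.sum(),P[kn].mean(0).round(4),P[kn].max(0).round(4)); print(np.median(u[kn]),np.median(v[kn]))
cv2.imwrite("pics/c1.png",cv2.resize(d["frame"][140:270,290:450,::-1],(800,650)[:2] and (738,600),interpolation=cv2.INTER_CUBIC))
E
```

```text
red 33 327 331 232 249 [ 0.4922 -0.0287  0.0581]
[[ 0.4901 -0.0291  0.0585]] [[0.9779999852180481, 0.20100000500679016, -0.06300000101327896], [0.014999999664723873, 0.23399999737739563, 0.972000002861023], [-0.20999999344348907, 0.9509999752044678, -0.22499999403953552]] [0.0114 0.002  0.0014]
ends [ 0.4676 -0.0329  0.0622] [ 0.5056 -0.0263  0.0606]
brass 485 321 343 193 226 [ 0.5577 -0.0357  0.0565]
[[ 0.5567 -0.0359  0.0588]] [[-0.1080000028014183, 0.02800000086426735, 0.9940000176429749], [0.972000002861023, 0.2150000035762787, 0.0989999994635582], [-0.210999995470047, 0.9760000109672546, -0.05000000074505806]] [0.0477 0.0207 0.0115]
ends [ 0.5908 -0.0406  0.0513] [ 0.4656 -0.0106  1.1021]
yellow 238 393 426 176 217 [ 0.6061 -0.2016  0.1052]
[[ 0.5936 -0.2042  0.102 ]] [[0.9860000014305115, -0.15800000727176666, 0.05000000074505806], [0.05999999865889549, 0.6190000176429749, 0.7829999923706055], [0.1550000011920929, 0.7689999938011169, -0.6200000047683716]] [0.027  0.0182 0.0143]
ends [ 0.536  -0.2054  0.1057] [ 0.6262 -0.2368  0.1029]
[[     0      0    640    400 248984]
 [   300    157    136     98   7015]]
base ((0.5809948444366455, -0.11929498612880707), (0.12453240156173706, 0.3028877377510071), 12.676886558532715) [[0.4869999885559082, 0.014800000004470348], [0.5534999966621399, -0.2806999981403351], [0.675000011920929, -0.2533999979496002], [0.6085000038146973, 0.042100001126527786]]
high 259 [ 0.5921 -0.1349  0.4206] [ 0.6568 -0.0106  1.1021]
403.0 166.0
```

View pics/c1.png

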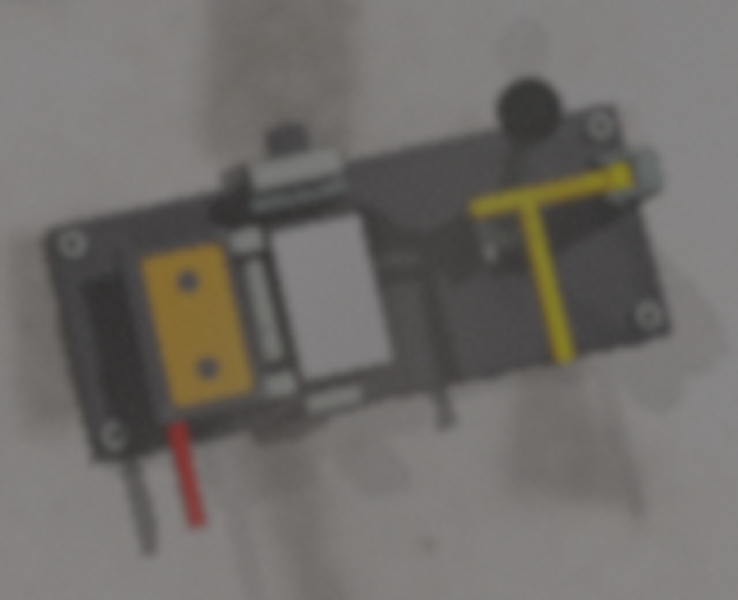

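The crop shows the base plate corners clearly at (45,232), (617,105), (670,328) and (95,460). The red pin tip is at (197,525), the yellow pin tip at (566,358) and the knob at (528,108). Next I fit the fixture pose to these points.

Run:
```python
from h import *
from scipy.optimize import least_squares
d=dict(np.load("pics/top0.npz"))
px=lambda x,y:(290+(x+.5)/4.6125-.5,140+(y+.5)/4.615-.5)
L=np.array([[70,98,12],[70,-208,12],[-55,-208,12],[-55,98,12],[-97,55,54]])/1000
U=np.array([px(45,232),px(617,105),px(670,328),px(95,460),px(197,525)])
def W(p,L):
    c,s=np.cos(p[2]),np.sin(p[2]); return np.c_[p[0]+c*L[:,0]-s*L[:,1],p[1]+s*L[:,0]+c*L[:,1],L[:,2]]
r=least_squares(lambda p:(proj(d,W(p,L))-U).ravel(),[.56,-.067,.22])
p=r.x; print(p,np.degrees(p[2]),r.fun.reshape(-1,2).round(1).tolist())
def loc(w):
    c,s=np.cos(p[2]),np.sin(p[2]); q=w-np.array([p[0],p[1],0]); return np.array([c*q[0]+s*q[1],-s*q[0]+c*q[1],q[2]])
# ray at height z
def ray(u,v,z):
    a=world(d,u,v,.5);b=world(d,u,v,1.); return a+(b-a)*(z-a[2])/(b[2]-a[2])
for n,(x,y),z in [("catchtip",(566,358),.103),("armend",(472,208),.103),("armright",(630,177),.103),("knob",(528,108),.159),("stopL",(306,406),.06),("stopR",(363,393),.06),("brassBL",(140,258),.055),("brassFL",(172,408),.055),("Rrest",(392,360),.045)]:
    w=ray(*px(x,y),z); print(n,w.round(4),(loc(w)*1000).round(1))
# base depth check against yellow arm/knob by depth
```

```text
[ 0.56354699 -0.06839241  0.21888005] 12.540902897096517 [[-0.6, -1.1], [-0.3, -1.2], [1.2, 1.1], [-0.2, 0.8], [-0.1, 0.4]]
catchtip [ 0.5358 -0.2088  0.103 ] [ -57.6 -131.   103. ]
armend [ 0.6071 -0.1661  0.103 ] [  21.3 -104.8  103. ]
armright [ 0.6218 -0.2414  0.103 ] [  19.3 -181.5  103. ]
knob [ 0.6446 -0.1835  0.159 ] [  54.1 -130.   159. ]
stopL [ 0.5155 -0.0895  0.06  ] [-51.5 -10.2  60. ]
stopR [ 0.5218 -0.1175  0.06  ] [-51.4 -38.9  60. ]
brassBL [ 0.5892 -0.0083  0.055 ] [38.1 53.1 55. ]
brassFL [ 0.5149 -0.024   0.055 ] [-37.9  53.9  55. ]
Rrest [ 0.539  -0.1337  0.045 ] [-38.1 -58.4  45. ]
```

```bash
cat >> h.py <<'E'
from scipy.spatial.transform import Rotation as Ro
P0=np.array([.5635,-.0684]);YAW=12.54
def fw(l):
    c,s=np.cos(np.radians(YAW)),np.sin(np.radians(YAW)); return np.array([P0[0]+c*l[0]-s*l[1],P0[1]+s*l[0]+c*l[1],l[2]])
def fl(w):
    c,s=np.cos(np.radians(YAW)),np.sin(np.radians(YAW)); q=np.array(w)[:2]-P0; return np.array([c*q[0]+s*q[1],-s*q[0]+c*q[1],w[2]])
def orient(mode,tilt=0):
    "mode 'y': tool x = right (-local y); 'x': tool x = local x. tilt>0: body leans to +(-tool x)"
    return Ro.from_euler('xyz',[-90,0,YAW-90 if mode=='y' else YAW],degrees=True)*Ro.from_euler('z',-tilt,degrees=True)
def cmd(st,l,R,off=.0187):
    "dp (cm), twist (deg) bringing grasp point to local l (m) with rotation R"
    R0=Ro.from_euler('xyz',st["tool_rot"],degrees=True)
    tcp=fw(l)+R.apply([0,off,0])
    return (R0.inv().apply(tcp-st["tcp_pos"])*100).round(2),(R0.inv()*R).as_rotvec(degrees=True).round(1)
E
python3 - <<'E'
from h import *; from rig import ctrl
st=ctrl.read_state(); print(cmd(st,[-.072,.055,.13],orient('y')),cmd(st,[-.072,.055,.13],orient('y',12)))
E
```

```text
(array([-42.07,  11.1 , -44.79]), array([ 1.000e-01,  1.421e+02, -0.000e+00])) (array([-42.38,  11.06, -45.03]), array([-14.7, 141.4,  -5.2]))
```

Call:
{"name": "servo_tool", "arguments": {"dp": [[-42, 7, -44.8], [-42, 7, -44.8], [-42, 7, -44.8], [-42, 7, -44.8], [-42, 7, -44.8], [-42, 7, -44.8], [-42, 7, -44.8], [-42, 7, -44.8], [-42, 7, -44.8], [-42, 7, -44.8], [-42, 7, -44.8], [-42, 7, -44.8], [-42, 7, -44.8], [-42, 7, -44.8], [-42, 7, -44.8], [-42, 7, -44.8], [-42, 7, -44.8], [-42, 7, -44.8], [-42, 7, -44.8], [-42, 7, -44.8]], "twist": [[0, 142, 0], [0, 142, 0], [0, 142, 0], [0, 142, 0], [0, 142, 0], [0, 142, 0], [0, 142, 0], [0, 142, 0], [0, 142, 0], [0, 142, 0], [0, 142, 0], [0, 142, 0], [0, 142, 0], [0, 142, 0], [0, 142, 0], [0, 142, 0], [0, 142, 0], [0, 142, 0], [0, 142, 0], [0, 142, 0]], "jaw": [4, 4, 4, 4, 4, 4, 4, 4, 4, 4, 4, 4, 4, 4, 4, 4, 4, 4, 4, 4]}}

```text
clock: 1.77
tcp_pos: [0.4817, -0.0295, 0.152]
tool_rot: [-90.1, 0.0, -77.8]
ft_force: [0.6, 0.0, -0.2]
grip_width: 0.457
```

Run:
```python
from h import *; from rig import ctrl,viewer
st=ctrl.read_state(); print(st["clock"],st["q"].round(1),st["tcp_pos"],st["tool_rot"],st["grip_width"])
d=viewer.capture("wrist"); np.savez("pics/w1.npz",**d)
f=d["frame"].copy()
for l in ([-.097,.055,.05],[-.072,.055,.05],[-.045,.055,.05],[-.072,-.055,.05],[-.055,.098,.012],[-.06,-.135,.1],[-.04,-.135,.1]):
    u=proj(d,fw(l)); print(l,u.round(0))
    if abs(u).max()<2000: cv2.drawMarker(f,(int(u[0]),int(u[1])),(0,255,0),cv2.MARKER_CROSS,8,1)
cv2.imwrite("pics/w1.png",f[:,:,::-1])
print(cmd(st,[-.072,.055,.13],orient('y')),cmd(st,[-.072,.055,.05],orient('y',12)))
```

```text
1.7667 [ -7.5 -13.2  95.2  -0.   98.   70.2] [ 0.48167966 -0.02949237  0.15203163] [-9.00597386e+01  2.14298712e-02 -7.77554671e+01] 0.4565467917748523
[-0.097, 0.055, 0.05] [318. 230.]
[-0.072, 0.055, 0.05] [318. 203.]
[-0.045, 0.055, 0.05] [318. 172.]
[-0.072, -0.055, 0.05] [448. 202.]
[-0.055, 0.098, 0.012] [272. 174.]
[-0.06, -0.135, 0.1] [594. 207.]
[-0.04, -0.135, 0.1] [601. 178.]
(array([ 0.08,  4.07, -0.05]), array([ 0.1, -0.3, -0. ])) (array([ 0.47, 12.03, -0.04]), array([  0.1,  -0.3, -12. ]))
```

View pics/w1.png

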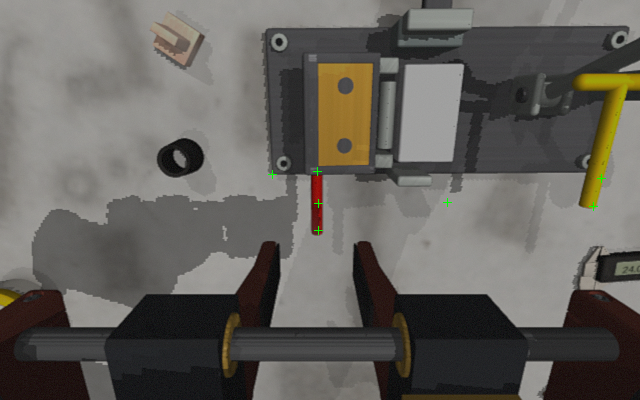

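The wrist view matches the fitted pose: the predicted marks fall on the red pin's base, middle and tip at (318,172), (318,203) and (318,230). The catch pin tip at (590,206) is also close to its mark. I'll go down and grip.

Call:
{"name": "servo_tool", "arguments": {"dp": [[0.3, 4, 0], [0.4, 7, 0], [0.4, 10, 0], [0.47, 12, 0], [0.47, 12, 0], [0.47, 12, 0], [0.47, 12, 0], [0.47, 12, 0], [0.47, 12, 0], [0.47, 12, 0], [0.47, 12, 0]], "twist": [[0, 0, -6], [0, 0, -12], [0, 0, -12], [0, -0.3, -12], [0, -0.3, -12], [0, -0.3, -12], [0, -0.3, -12], [0, -0.3, -12], [0, -0.3, -12], [0, -0.3, -12], [0, -0.3, -12]], "jaw": [4, 4, 4, 4, 4, 0.5, 0.5, 0.5, 0.5, 0.5, 0.5]}}

```text
clock: 2.73
tcp_pos: [0.4838, -0.0338, 0.0339]
tool_rot: [-89.9, -12.0, -77.1]
ft_force: [0.0, 1.2, 1.3]
grip_width: 0.107
```

```bash
cat > arc.py <<'E'
from h import *; from rig import ctrl
def arc(hy,hz,r,x,angs,tilts,off=.0187,bias=(0,0,0)):
    st=ctrl.read_state(); print(st["tcp_pos"],st["tool_rot"],st["ft_force"].round(1),st["grip_width"])
    R0=Ro.from_euler('xyz',st["tool_rot"],degrees=True); print("grasp local",fl(st["tcp_pos"]-R0.apply([0,off,0])).round(4))
    for a,t in zip(angs,tilts):
        l=np.array([x,hy+r*np.cos(a),hz+r*np.sin(a)])
        dp,tw=cmd(st,l,orient('y',t),off); print(round(a,2),dp.round(1).tolist(),tw.round(0).tolist())
E
python3 - <<'E'
from arc import *
a=np.radians(np.arange(0,181,12)); arc(0,.05,.055,-.072,a,12+0*a)
E
```

```text
[ 0.48379709 -0.03384751  0.03386327] [-89.89248    -12.00635133 -77.10150453] [0.  1.2 1.3] 0.1074026922490145
grasp local [-0.0704  0.0549  0.0522]
0.0 [-0.0, 0.2, -0.2] [-0.0, 0.0, 0.0]
0.21 [0.3, -0.9, -0.2] [-0.0, 0.0, 0.0]
0.42 [0.9, -1.9, -0.2] [-0.0, 0.0, 0.0]
0.63 [1.6, -2.7, -0.2] [-0.0, 0.0, 0.0]
0.84 [2.6, -3.4, -0.2] [-0.0, 0.0, 0.0]
1.05 [3.6, -3.9, -0.2] [-0.0, 0.0, 0.0]
1.26 [4.8, -4.1, -0.2] [-0.0, 0.0, 0.0]
1.47 [5.9, -4.1, -0.2] [-0.0, 0.0, 0.0]
1.68 [7.0, -3.9, -0.2] [-0.0, 0.0, 0.0]
1.88 [8.1, -3.4, -0.2] [-0.0, 0.0, 0.0]
2.09 [9.0, -2.7, -0.2] [-0.0, 0.0, 0.0]
2.3 [9.8, -1.9, -0.2] [-0.0, 0.0, 0.0]
2.51 [10.4, -0.9, -0.2] [-0.0, 0.0, 0.0]
2.72 [10.7, 0.2, -0.2] [-0.0, 0.0, 0.0]
2.93 [10.8, 1.4, -0.2] [-0.0, 0.0, 0.0]
3.14 [10.7, 2.5, -0.2] [-0.0, 0.0, 0.0]
```

Call:
{"name": "servo_tool", "arguments": {"dp": [[0.1, -0.5, 0], [0.3, -1.1, 0], [0.6, -1.6, 0], [0.9, -2.1, 0], [1.2, -2.5, 0], [1.6, -2.9, 0], [2.1, -3.3, 0], [2.6, -3.6, 0], [3.1, -3.9, 0], [3.6, -4.1, 0], [4.2, -4.2, 0], [4.8, -4.3, 0], [5.4, -4.3, 0], [5.9, -4.3, 0], [5.9, -4.3, 0]], "twist": [[0, 0, 0], [0, 0, 0], [0, 0, 0], [0, 0, 0], [0, 0, 0], [0, 0, 0], [0, 0, 0], [0, 0, 0], [0, 0, 0], [0, 0, 0], [0, 0, 0], [0, 0, 0], [0, 0, 0], [0, 0, 0], [0, 0, 0]], "jaw": [0.5, 0.5, 0.5, 0.5, 0.5, 0.5, 0.5, 0.5, 0.5, 0.5, 0.5, 0.5, 0.5, 0.5, 0.5]}}

```text
clock: 3.98
tcp_pos: [0.4941, -0.0811, 0.0879]
tool_rot: [-90.0, -11.9, -77.1]
ft_force: [-2.3, 4.2, 5.0]
grip_width: 0.103
```

Run:
```python
from arc import *
a=np.radians(np.r_[np.arange(90,181,9),183,186]); arc(0,.05,.055,-.072,a,12+0*a)
```

```text
[ 0.49408041 -0.08109411  0.08787803] [-89.9777563  -11.93095708 -77.08011488] [-2.3  4.2  5. ] 0.10346557680364478
grasp local [-0.0706  0.0065  0.1062]
1.57 [0.6, 0.2, -0.2] [-0.0, 0.0, -0.0]
1.73 [1.4, 0.5, -0.2] [-0.0, 0.0, -0.0]
1.88 [2.2, 0.9, -0.2] [-0.0, 0.0, -0.0]
2.04 [2.9, 1.4, -0.2] [-0.0, 0.0, -0.0]
2.2 [3.6, 2.0, -0.2] [-0.0, 0.0, -0.0]
2.36 [4.1, 2.6, -0.2] [-0.0, 0.0, -0.0]
2.51 [4.5, 3.4, -0.2] [-0.0, 0.0, -0.0]
2.67 [4.8, 4.2, -0.2] [-0.0, 0.0, -0.0]
2.83 [5.0, 5.0, -0.2] [-0.0, 0.0, -0.0]
2.98 [5.0, 5.9, -0.2] [-0.0, 0.0, -0.0]
3.14 [4.9, 6.8, -0.2] [-0.0, 0.0, -0.0]
3.19 [4.8, 7.0, -0.2] [-0.0, 0.0, -0.0]
3.25 [4.7, 7.3, -0.2] [-0.0, 0.0, -0.0]
```

Call:
{"name": "servo_tool", "arguments": {"dp": [[0.6, 0.1, 0], [1.0, 0.3, 0], [1.4, 0.4, 0], [1.8, 0.6, 0], [2.2, 0.8, 0], [2.6, 1.1, 0], [2.9, 1.4, 0], [3.3, 1.7, 0], [3.6, 2.0, 0], [3.9, 2.3, 0], [4.1, 2.6, 0], [4.5, 3.4, 0], [4.8, 4.2, 0], [5.0, 5.0, 0], [5.0, 5.5, 0], [5.0, 5.9, 0], [4.9, 6.4, 0], [4.9, 6.8, 0], [4.8, 7.0, 0], [4.8, 7.0, 0]], "twist": [[0, 0, 0], [0, 0, 0], [0, 0, 0], [0, 0, 0], [0, 0, 0], [0, 0, 0], [0, 0, 0], [0, 0, 0], [0, 0, 0], [0, 0, 0], [0, 0, 0], [0, 0, 0], [0, 0, 0], [0, 0, 0], [0, 0, 0], [0, 0, 0], [0, 0, 0], [0, 0, 0], [0, 0, 0], [0, 0, 0]], "jaw": [0.5, 0.5, 0.5, 0.5, 0.5, 0.5, 0.5, 0.5, 0.5, 0.5, 0.5, 0.5, 0.5, 0.5, 0.5, 0.5, 0.5, 0.5, 0.5, 0.5]}}

```text
clock: 5.65
tcp_pos: [0.5072, -0.1412, 0.029]
tool_rot: [-90.1, -12.0, -77.1]
ft_force: [-4.5, 5.9, 7.3]
grip_width: 0.108
```

Run:
```python
from arc import *
from rig import viewer
arc(0,.05,.055,-.072,[3.14],[12])
d=viewer.capture("scene"); np.savez("pics/s2.npz",**d)
cv2.imwrite("pics/s2.png",cv2.resize(d["frame"][170:340,220:450,::-1],(800,591),interpolation=cv2.INTER_CUBIC))
```

```text
[ 0.50724862 -0.14122158  0.02896225] [-90.08305328 -11.97562117 -77.06654127] [-4.5  5.9  7.3] 0.10832739546091535
grasp local [-0.0707 -0.055   0.0473]
3.14 [0.1, -0.3, -0.1] [0.0, 0.0, -0.0]
```

View pics/s2.png

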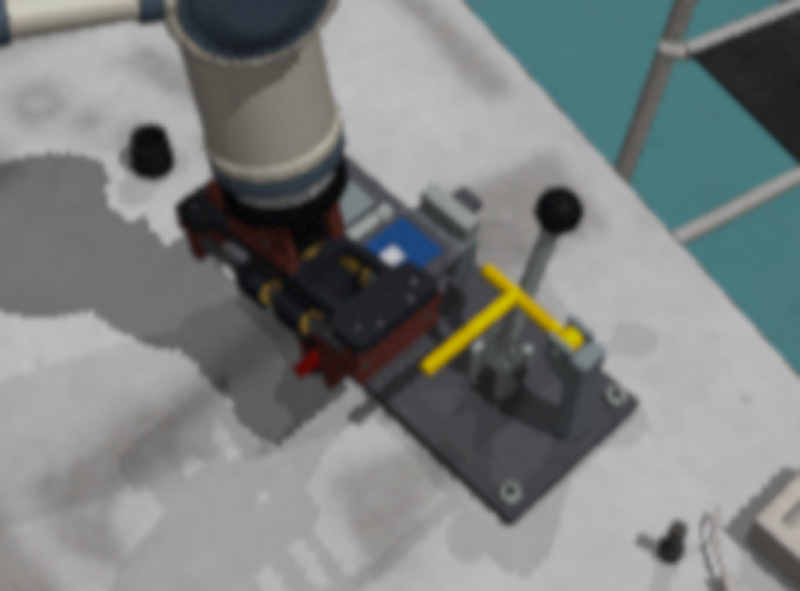

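The carrier is over: its blue face is up at (405,245) in the crop, lying on the right rest, and the catch and lever are untouched. I'll release and back off.

Call:
{"name": "servo_tool", "arguments": {"dp": [[0, 0, 0], [0, 0, 0], [0, 0, 0], [0, -3, 0], [0, -6, 0], [0, -9, 0], [0, -12, 0], [0, -12, 0]], "twist": [[0, 0, 0], [0, 0, 0], [0, 0, 0], [0, 0, 0], [0, 0, 0], [0, 0, 0], [0, 0, 0], [0, 0, 0]], "jaw": [3, 3, 3, 3, 3, 3, 3, 3]}}

```text
clock: 6.37
tcp_pos: [0.5047, -0.1173, 0.1531]
tool_rot: [-89.5, -12.3, -77.2]
ft_force: [0.0, -0.4, 0.6]
grip_width: 0.341
```

Run:
```python
from arc import *
from rig import viewer
arc(0,.05,.055,-.072,[],[])
st=ctrl.read_state()
d=viewer.capture("wrist"); np.savez("pics/w3.npz",**d)
f=d["frame"].copy()
for l in ([-.06,-.134,.1],[-.04,-.134,.1],[-.072,-.055,.05]):
    u=proj(d,fw(l)); print(l,u.round(0)); cv2.drawMarker(f,(int(u[0]),int(u[1])),(0,255,0),cv2.MARKER_CROSS,8,1)
cv2.imwrite("pics/w3.png",f[:,:,::-1])
H,S,V=cv2.split(cv2.cvtColor(d["frame"],cv2.COLOR_RGB2HSV)); v,u=np.nonzero((H>23)&(H<34)&(S>130))
P=np.array([fl(p) for p in world(d,u,v)])
for a,b in ((-.062,-.05),(-.05,-.03),(-.03,-.01)):
    m=(P[:,0]>a)&(P[:,0]<b)&(P[:,2]>.08)
    if m.any(): print(a,m.sum(),np.median(P[m],0).round(4),P[m].min(0).round(3),P[m].max(0).round(3))
for t,z in((20,.17),(20,.1)): print(cmd(st,[-.04,-.134,z],orient('y',t)))
```

```text
[ 0.50468666 -0.11734268  0.15309966] [-89.46428016 -12.27962679 -77.16677   ] [ 0.  -0.4  0.6] 0.3411958452428924
grasp local [-0.0682 -0.031   0.1714]
[-0.06, -0.134, 0.1] [430. 205.]
[-0.04, -0.134, 0.1] [433. 179.]
[-0.072, -0.055, 0.05] [314. 207.]
-0.062 129 [-0.0541 -0.126   0.1056] [-0.059 -0.131  0.101] [-0.05  -0.029  0.253]
-0.05 342 [-0.0397 -0.1261  0.1057] [-0.05  -0.132  0.099] [-0.03  -0.032  0.244]
-0.03 380 [-0.0197 -0.1259  0.1055] [-0.03  -0.131  0.099] [-0.01  -0.123  0.108]
(array([10.3 ,  2.34,  2.73]), array([-0.6,  0.2, -7.7]))
(array([8.81, 9.18, 2.66]), array([-0.6,  0.2, -7.7]))
```

View pics/w3.png

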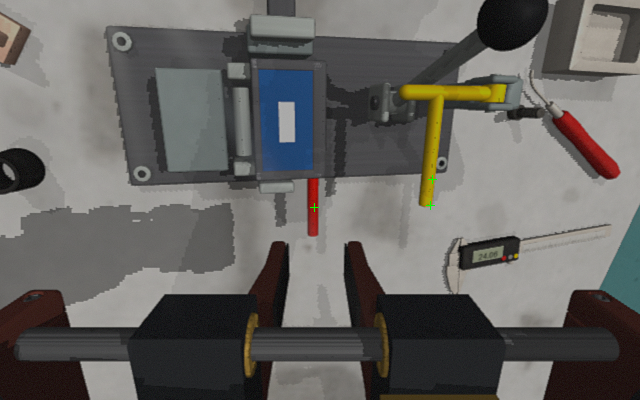

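The blue face is up and the red pin's mark sits on the pin at (314,207). The catch pin, from (435,110) to (427,204), lies about 3 mm left of my mark. I'll correct for that and grip it.

Call:
{"name": "servo_tool", "arguments": {"dp": [[3, 0, 1], [6, 1, 2], [10, 2.3, 2.7], [10, 2.3, 2.7], [10, 2.3, 2.7], [9.5, 5, 2.7], [9.0, 7, 2.7], [8.5, 9.2, 2.7], [8.5, 9.2, 2.7], [8.5, 9.2, 2.7], [8.5, 9.2, 2.7], [8.5, 9.2, 2.7], [8.5, 9.2, 2.7], [8.5, 9.2, 2.7]], "twist": [[0, 0, 0], [0, 0, -4], [-0.6, 0, -7.7], [-0.6, 0, -7.7], [-0.6, 0, -7.7], [-0.6, 0, -7.7], [-0.6, 0, -7.7], [-0.6, 0, -7.7], [-0.6, 0, -7.7], [-0.6, 0, -7.7], [-0.6, 0, -7.7], [-0.6, 0, -7.7], [-0.6, 0, -7.7], [-0.6, 0, -7.7]], "jaw": [3, 3, 3, 3, 3, 3, 3, 3, 3, 0.5, 0.5, 0.5, 0.5, 0.5]}}

```text
clock: 7.58
tcp_pos: [0.5527, -0.2123, 0.0763]
tool_rot: [-90.4, -20.0, -77.1]
ft_force: [1.4, -5.5, 0.8]
grip_width: 0.105
```

Run:
```python
from arc import *
a=np.radians(np.r_[np.arange(0,149,8),149,153]); arc(-.176,.1,.045,-.04,a,20-40*a/a[-2])
```

```text
[ 0.55266082 -0.21228419  0.07631863] [-90.42197212 -19.95413132 -77.10909771] [ 1.4 -5.5  0.8] 0.10517116468571361
grasp local [-0.0417 -0.1317  0.0939]
0.0 [0.1, -0.6, 0.2] [0.0, 0.0, -0.0]
0.14 [0.3, -1.2, 0.2] [0.0, 0.0, 2.0]
0.28 [0.6, -1.7, 0.2] [0.0, 0.0, 4.0]
0.42 [0.9, -2.2, 0.2] [0.0, 0.0, 6.0]
0.56 [1.3, -2.6, 0.2] [0.0, 0.0, 8.0]
0.7 [1.8, -3.0, 0.2] [0.0, 0.0, 11.0]
0.84 [2.3, -3.3, 0.2] [0.0, 0.0, 13.0]
0.98 [2.8, -3.5, 0.2] [0.0, 0.0, 15.0]
1.12 [3.4, -3.6, 0.1] [0.0, 0.0, 17.0]
1.26 [3.9, -3.7, 0.1] [0.0, 0.0, 19.0]
1.4 [4.5, -3.6, 0.1] [0.0, 0.0, 21.0]
1.54 [5.0, -3.5, 0.1] [0.0, 0.0, 24.0]
1.68 [5.5, -3.3, 0.1] [0.0, 0.0, 26.0]
1.82 [6.0, -3.0, 0.1] [0.0, 0.0, 28.0]
1.95 [6.4, -2.7, 0.1] [0.0, 0.0, 30.0]
2.09 [6.8, -2.2, 0.1] [0.0, 0.0, 32.0]
2.23 [7.1, -1.8, 0.1] [0.0, 0.0, 34.0]
2.37 [7.4, -1.3, 0.1] [0.0, 0.0, 36.0]
2.51 [7.5, -0.7, 0.1] [0.0, 0.0, 39.0]
2.6 [7.6, -0.4, 0.1] [0.0, 0.0, 40.0]
2.67 [7.6, -0.1, 0.1] [0.0, 0.0, 41.0]
```

Run:
```python
from arc import *
a=np.radians(np.r_[np.arange(0,149,8),149,153]); arc(-.176,.1,.045,-.0417,a,20-40*a/a[-2],off=.025)
```

```text
[ 0.55266082 -0.21228419  0.07631863] [-90.42197212 -19.95413132 -77.10909771] [ 1.4 -5.5  0.8] 0.10517116468571361
grasp local [-0.0417 -0.1296  0.0998]
0.0 [0.1, 0.0, 0.0] [0.0, 0.0, -0.0]
0.14 [0.3, -0.5, 0.0] [0.0, 0.0, 2.0]
0.28 [0.5, -1.1, 0.0] [0.0, 0.0, 4.0]
0.42 [0.8, -1.6, -0.0] [0.0, 0.0, 6.0]
0.56 [1.2, -2.0, -0.0] [0.0, 0.0, 8.0]
0.7 [1.6, -2.4, -0.0] [0.0, 0.0, 11.0]
0.84 [2.1, -2.7, -0.0] [0.0, 0.0, 13.0]
0.98 [2.6, -2.9, -0.0] [0.0, 0.0, 15.0]
1.12 [3.2, -3.0, -0.0] [0.0, 0.0, 17.0]
1.26 [3.7, -3.1, -0.0] [0.0, 0.0, 19.0]
1.4 [4.2, -3.0, -0.0] [0.0, 0.0, 21.0]
1.54 [4.8, -2.9, -0.0] [0.0, 0.0, 24.0]
1.68 [5.3, -2.7, -0.0] [0.0, 0.0, 26.0]
1.82 [5.7, -2.5, -0.0] [0.0, 0.0, 28.0]
1.95 [6.1, -2.1, -0.0] [0.0, 0.0, 30.0]
2.09 [6.5, -1.7, -0.0] [0.0, 0.0, 32.0]
2.23 [6.8, -1.3, -0.0] [0.0, 0.0, 34.0]
2.37 [7.0, -0.8, -0.0] [0.0, 0.0, 36.0]
2.51 [7.1, -0.2, -0.0] [0.0, 0.0, 39.0]
2.6 [7.2, 0.1, -0.0] [0.0, 0.0, 40.0]
2.67 [7.2, 0.4, -0.0] [0.0, 0.0, 41.0]
```

Call:
{"name": "servo_tool", "arguments": {"dp": [[0.1, -0.3, 0], [0.3, -0.5, 0], [0.4, -0.8, 0], [0.5, -1.1, 0], [0.8, -1.6, 0], [1.2, -2.0, 0], [1.6, -2.4, 0], [2.1, -2.7, 0], [2.6, -2.9, 0], [3.2, -3.0, 0], [3.7, -3.1, 0], [4.2, -3.0, 0], [4.8, -2.9, 0], [5.3, -2.7, 0], [5.3, -2.7, 0]], "twist": [[0, 0, 1], [0, 0, 2], [0, 0, 3], [0, 0, 4], [0, 0, 6], [0, 0, 8], [0, 0, 11], [0, 0, 13], [0, 0, 15], [0, 0, 17], [0, 0, 19], [0, 0, 21], [0, 0, 24], [0, 0, 26], [0, 0, 26]], "jaw": [0.5, 0.5, 0.5, 0.5, 0.5, 0.5, 0.5, 0.5, 0.5, 0.5, 0.5, 0.5, 0.5, 0.5, 0.5]}}

```text
clock: 8.83
tcp_pos: [0.5613, -0.2529, 0.1197]
tool_rot: [-90.5, 6.3, -77.4]
ft_force: [-0.9, -3.1, 8.5]
grip_width: 0.103
```

Run:
```python
from arc import *
a=np.radians(np.r_[np.arange(96,149,8),149,153,156]); arc(-.176,.1,.045,-.0417,a,20-40*a/2.6,off=.025)
```

```text
[ 0.56134269 -0.2528663   0.11966433] [-90.45341642   6.25029792 -77.39559997] [-0.9 -3.1  8.5] 0.10291220963773957
grasp local [-0.042  -0.1823  0.1445]
1.68 [-0.1, -0.0, 0.0] [0.0, 0.0, -0.0]
1.82 [0.4, 0.0, 0.0] [0.0, 0.0, 2.0]
1.95 [0.9, 0.2, 0.0] [0.0, 0.0, 4.0]
2.09 [1.4, 0.4, 0.0] [0.0, 0.0, 6.0]
2.23 [1.9, 0.6, 0.0] [0.0, 0.0, 8.0]
2.37 [2.3, 1.0, 0.0] [0.0, 0.0, 10.0]
2.51 [2.6, 1.4, 0.0] [0.0, 0.0, 12.0]
2.6 [2.8, 1.7, 0.1] [0.0, 0.0, 14.0]
2.67 [3.0, 1.9, 0.1] [0.0, 0.0, 15.0]
2.72 [3.1, 2.1, 0.1] [0.0, 0.0, 16.0]
```

Call:
{"name": "servo_tool", "arguments": {"dp": [[0.4, 0, 0], [0.9, 0.2, 0], [1.4, 0.4, 0], [1.9, 0.6, 0], [2.3, 1.0, 0], [2.6, 1.4, 0], [2.8, 1.7, 0], [3.0, 1.9, 0], [3.0, 2.1, 0], [3.0, 2.1, 0], [3.0, 2.1, 0]], "twist": [[0, 0, 2], [0, 0, 4], [0, 0, 6], [0, 0, 8], [0, 0, 10], [0, 0, 12], [0, 0, 14], [0, 0, 15], [0, 0, 15], [0, 0, 15], [0, 0, 15]], "jaw": [0.5, 0.5, 0.5, 0.5, 0.5, 0.5, 0.5, 0.5, 0.5, 0.5, 0.5]}}

```text
clock: 9.75
tcp_pos: [0.5669, -0.2762, 0.097]
tool_rot: [-90.5, 21.4, -77.3]
ft_force: [-3.6, 5.5, 12.6]
grip_width: 0.105
```

Call:
{"name": "servo_tool", "arguments": {"dp": [[0, 0, 0], [0, 0, 0], [0, 0, 0], [0, -3, 0], [0, -6, 0], [0, -9, 0], [0, -11, 0], [0, -11, 0]], "twist": [[0, 0, 0], [0, 0, 0], [0, 0, 0], [0, 0, 0], [0, 0, 0], [0, 0, 0], [0, 0, 0], [0, 0, 0]], "jaw": [3, 3, 3, 3, 3, 3, 3, 3]}}

```text
clock: 10.42
tcp_pos: [0.5773, -0.3181, 0.2]
tool_rot: [-90.4, 20.9, -77.4]
ft_force: [0.4, 1.0, 0.9]
grip_width: 0.337
```

Run:
```python
from arc import *
from rig import viewer
arc(0,.05,.055,-.072,[],[])
st=ctrl.read_state(); print(st["q"].round(1))
d=viewer.capture("wrist"); np.savez("pics/w4.npz",**d)
s=viewer.capture("scene")
a=cv2.resize(s["frame"][190:310,290:450],(640,480),interpolation=cv2.INTER_CUBIC)
cv2.imwrite("pics/w4.png",cv2.resize(np.hstack([d["frame"],cv2.resize(a,(533,400))]),(800,273))[:,:,::-1])
H,S,V=cv2.split(cv2.cvtColor(d["frame"],cv2.COLOR_RGB2HSV)); v,u=np.nonzero((H>23)&(H<34)&(S>130))
P=np.array([fl(p) for p in world(d,u,v)])
m=(P[:,0]>-.06)&(P[:,0]<0)&(P[:,2]>.08)&(P[:,2]<.16); print(m.sum(),np.median(P[m],0).round(4) if m.any() else 0)
for z in(.24,.157): print(cmd(st,[.054,-.130,z],orient('x',0)))
```

```text
[ 0.57731037 -0.31809373  0.19999442] [-90.3530062   20.94665321 -77.43113276] [0.4 1.  0.9] 0.33706481940845756
grasp local [-0.0406 -0.2534  0.2175]
[-38.5  29.5  46.2  14.7 120.3  44.5]
797 [-0.0258 -0.2137  0.1273]
(array([-11.66,   2.12,   9.49]), array([-16.2, -88.8, -16.7]))
(array([-8.69,  9.87,  9.54]), array([-16.2, -88.8, -16.7]))
```

View pics/w4.png

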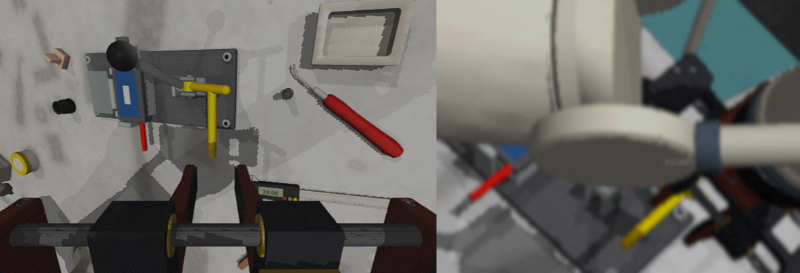

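The catch is over on the right: its yellow pin sits at (212,150) in the wrist view. It measures y -214, z 127 mm, which fits the 2.6 rad stop. The carrier is still blue face up, and the knob is at (122,52). Next I move above the knob with the jaw axis along the pull.

Call:
{"name": "servo_tool", "arguments": {"dp": [[0, -3, 0], [-3, -2, 2], [-6, 0, 5], [-9, 1.5, 7.5], [-11.7, 2.1, 9.5], [-11.7, 2.1, 9.5], [-11.7, 2.1, 9.5], [-11.7, 2.1, 9.5], [-11.7, 2.1, 9.5], [-11.7, 2.1, 9.5], [-11.7, 2.1, 9.5], [-11.7, 2.1, 9.5], [-11.7, 2.1, 9.5], [-11.7, 2.1, 9.5], [-11.7, 2.1, 9.5], [-11.7, 2.1, 9.5]], "twist": [[0, 0, 0], [-1.5, -8, -1.5], [-16.2, -88.8, -16.7], [-16.2, -88.8, -16.7], [-16.2, -88.8, -16.7], [-16.2, -88.8, -16.7], [-16.2, -88.8, -16.7], [-16.2, -88.8, -16.7], [-16.2, -88.8, -16.7], [-16.2, -88.8, -16.7], [-16.2, -88.8, -16.7], [-16.2, -88.8, -16.7], [-16.2, -88.8, -16.7], [-16.2, -88.8, -16.7], [-16.2, -88.8, -16.7], [-16.2, -88.8, -16.7]], "jaw": [6, 6, 6, 6, 6, 6, 6, 6, 6, 6, 6, 6, 6, 6, 6, 6]}}

```text
clock: 11.85
tcp_pos: [0.6427, -0.1805, 0.2153]
tool_rot: [-89.6, 0.5, 12.5]
ft_force: [-0.7, 0.7, -0.3]
grip_width: 0.684
```

Run:
```python
from arc import *
from rig import viewer
arc(0,.05,.055,-.072,[],[])
st=ctrl.read_state(); print(st["q"].round(1))
for n in ("wrist","top"):
    d=viewer.capture(n)
    v,u=np.mgrid[0:400,0:640]; P=world(d,u.ravel(),v.ravel()); L=np.array([fl(p) for p in P])
    col=d["frame"].reshape(-1,3).max(1)
    m=(abs(L[:,0]-.054)<.03)&(abs(L[:,1]+.13)<.03)&(L[:,2]>.15)&(L[:,2]<.18)
    if m.sum()>20:
        A=np.c_[2*L[m],np.ones(m.sum())]; s=np.linalg.lstsq(A,(L[m]**2).sum(1),rcond=None)[0]
        print(n,m.sum(),s[:3].round(4),np.sqrt(s[3]+s[:3]@s[:3]),L[m].mean(0))
for z in(.24,.157): print(cmd(st,[.054,-.130,z],orient('x',0)))
```

```text
[ 0.64273528 -0.18045981  0.21528099] [-89.57396352   0.46967762  12.47346701] [-0.7  0.7 -0.3] 0.6841047546329251
grasp local [ 0.0532 -0.1267  0.234 ]
[-1.870e+01  1.650e+01  5.860e+01  1.000e-01  1.055e+02 -3.110e+01]
wrist 1366 [ 0.0536 -0.1282  0.1595] 0.0145699562617105 [ 0.05361035 -0.12467398  0.16868605]
top 21 [ 0.0498 -0.1309  0.1612] 0.012303426682490771 [ 0.0456637  -0.13182804  0.16665518]
(array([ 0.09, -0.61, -0.34]), array([-0.4, -0.1, -0.5]))
(array([ 0.16,  7.69, -0.4 ]), array([-0.4, -0.1, -0.5]))
```

Call:
{"name": "servo_tool", "arguments": {"dp": [[0.1, 2.5, -0.3], [0.1, 5, -0.3], [0.1, 7.6, -0.3], [0.1, 7.6, -0.3], [0.1, 7.6, -0.3], [0.1, 7.6, -0.3], [0.1, 7.6, -0.3], [0.1, 7.6, -0.3], [0.1, 7.6, -0.3], [0.1, 7.6, -0.3]], "twist": [[0, 0, 0], [0, 0, 0], [0, 0, 0], [0, 0, 0], [0, 0, 0], [0, 0, 0], [0, 0, 0], [0, 0, 0], [0, 0, 0], [0, 0, 0]], "jaw": [6, 6, 6, 6, 2, 2, 2, 2, 2, 2]}}

```text
clock: 12.78
tcp_pos: [0.6452, -0.1839, 0.1429]
tool_rot: [-89.8, 0.2, 12.6]
ft_force: [-0.6, -0.5, 4.0]
grip_width: 0.319
```

Run:
```python
from arc import *
arc(0,.05,.055,-.072,[],[])
st=ctrl.read_state(); R0=Ro.from_euler('xyz',st["tool_rot"],degrees=True)
g=fl(st["tcp_pos"]-R0.apply([0,.0187,0]))
for t in np.arange(0,.85,.06):
    l=g+[.13*(np.sin(.3-t)-np.sin(.3)),0,.13*(np.cos(.3-t)-np.cos(.3))]
    print(round(t,2),cmd(st,l,R0)[0].round(1))
```

```text
[ 0.64515425 -0.18385366  0.14292858] [-89.75871178   0.19975997  12.59049735] [-0.6 -0.5  4. ] 0.31940350909348364
grasp local [ 0.0547 -0.1305  0.1616]
0.0 [0. 0. 0.]
0.06 [-0.8 -0.2  0. ]
0.12 [-1.5 -0.4  0. ]
0.18 [-2.3 -0.5  0. ]
0.24 [-3.1 -0.6  0. ]
0.3 [-3.8 -0.6  0. ]
0.36 [-4.6 -0.5  0. ]
0.42 [-5.4 -0.5  0. ]
0.48 [-6.2 -0.4  0. ]
0.54 [-6.9 -0.2  0. ]
0.6 [-7.7  0.   0. ]
0.66 [-8.4  0.3  0. ]
0.72 [-9.1  0.6  0. ]
0.78 [-9.8  0.9  0. ]
0.84 [-10.5   1.3   0. ]
```

Call:
{"name": "servo_tool", "arguments": {"dp": [[-0.4, -0.1, 0], [-0.8, -0.2, 0], [-1.5, -0.4, 0], [-2.3, -0.5, 0], [-3.1, -0.6, 0], [-3.8, -0.6, 0], [-4.6, -0.5, 0], [-5.4, -0.5, 0], [-6.2, -0.4, 0], [-6.9, -0.2, 0], [-7.7, 0, 0], [-8.4, 0.3, 0], [-9.1, 0.6, 0], [-9.3, 0.7, 0], [-9.3, 0.7, 0], [-9.3, 0.7, 0]], "twist": [[0, 0, 0], [0, 0, 0], [0, 0, 0], [0, 0, 0], [0, 0, 0], [0, 0, 0], [0, 0, 0], [0, 0, 0], [0, 0, 0], [0, 0, 0], [0, 0, 0], [0, 0, 0], [0, 0, 0], [0, 0, 0], [0, 0, 0], [0, 0, 0]], "jaw": [2, 2, 2, 2, 2, 2, 2, 2, 2, 2, 2, 2, 2, 2, 2, 2]}}

```text
clock: 14.12
tcp_pos: [0.5568, -0.2032, 0.1379]
tool_rot: [-89.8, -0.2, 12.7]
ft_force: [6.4, 2.9, 6.3]
grip_width: 0.324
```

Run:
```python
from arc import *
arc(0,.05,.055,-.072,[],[])
```

```text
[ 0.55676317 -0.20321211  0.13792498] [-89.82296025  -0.22135576  12.67447892] [6.4 2.9 6.3] 0.3241610314643788
grasp local [-0.0359 -0.1302  0.1566]
```

Call:
{"name": "servo_tool", "arguments": {"dp": [[-0.3, 0.1, 0], [-0.5, 0.2, 0], [-0.5, 0.2, 0], [-0.5, 0.2, 0]], "twist": [[0, 0, 0], [0, 0, 0], [0, 0, 0], [0, 0, 0]], "jaw": [2, 2, 2, 2]}}

```text
clock: 14.45
tcp_pos: [0.5552, -0.2036, 0.1373]
tool_rot: [-89.9, -0.7, 12.8]
ft_force: [17.0, 4.8, 6.4]
grip_width: 0.327
```

Run:
```python
from arc import *
arc(0,.05,.055,-.072,[],[])
```

```text
[ 0.55515563 -0.20359125  0.13734909] [-89.92720058  -0.67726104  12.76604533] [17.   4.8  6.4] 0.32680528263718145
grasp local [-0.0377 -0.1302  0.156 ]
```

The extra 5 mm of command gave only 1.8 mm of travel, and the force rose from 7 N to 17 N, so the lever is at its stop. One last look before handing in.

Run:
```python
from arc import *
from rig import viewer
fr=[]
for n in ("scene","top","wrist"):
    d=viewer.capture(n); f=d["frame"]
    if n=="scene": f=f[160:360,200:520]
    if n=="top": f=f[120:280,230:486]
    fr.append(cv2.resize(f,(480,300),interpolation=cv2.INTER_CUBIC))
    if n=="wrist":
        hsv=cv2.cvtColor(d["frame"],cv2.COLOR_RGB2HSV); H,S,V=cv2.split(hsv)
        for k,m in dict(blue=(H>100)&(H<125)&(S>120),yellow=(H>23)&(H<34)&(S>130),red=((H<5)|(H>175))&(S>170)).items():
            v,u=np.nonzero(m); P=np.array([fl(p) for p in world(d,u,v)]).reshape(-1,3)
            P=P[(abs(P[:,0])<.1)&(P[:,1]<.1)&(P[:,1]>-.26)&(P[:,2]<.16)]
            if len(P): print(k,len(P),np.median(P,0).round(3),np.percentile(P,5,axis=0).round(3),np.percentile(P,95,axis=0).round(3))
im=np.vstack([np.hstack(fr[:2]),np.hstack([fr[2],0*fr[2]])])
cv2.imwrite("pics/f.png",cv2.resize(im,(800,500))[:,:,::-1])
arc(0,.05,.055,-.072,[],[])
```

```text
blue 5549 [-0.001 -0.031  0.054] [-0.034 -0.05   0.053] [ 0.034 -0.013  0.056]
yellow 873 [-0.027 -0.21   0.127] [-0.055 -0.213  0.101] [ 0.024 -0.166  0.128]
red 738 [-0.066 -0.053  0.054] [-0.086 -0.057  0.052] [-0.048 -0.049  0.056]
[ 0.5551708  -0.20355929  0.1373463 ] [-89.92848478  -0.665074    12.77440991] [18.1  5.   7.3] 0.32711952169437675
grasp local [-0.0377 -0.1302  0.156 ]
```

View pics/f.png

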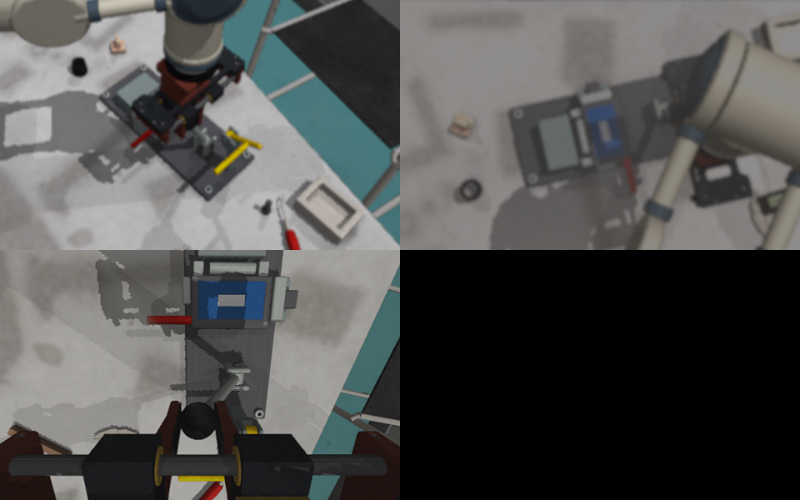

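The carrier is flat and blue face up: z is 53–56 mm over the whole face, and the jaw is against it. The catch is over on the right, the knob is gripped at the forward stop, and the loose items are where they were.

```bash
python3 -c "
from rig import ctrl
print(ctrl.finish_job())"
```

```text
the job is handed in; nothing more can be done
None
```

The job is done and handed in at about 14.6 s of the 58 s allowed, with the gripper still holding the lever at its stop.

- **Carrier:** I turned it over by the red pin. The last check showed the blue face up and flat, 53–56 mm above the bench across its whole surface.
- **Catch:** I flipped it over to the right before touching the lever. Its pin measured about y -214, z 127 mm, which fits the 2.6 rad stop.
- **Lever:** I pulled the knob about 92 mm towards the front. The last 5 mm of commanded pull moved it only 1.8 mm while the force rose from 7 N to about 18 N, so it is on the stop.
- **Loose items:** The loupe, electrode and cap screw looked undisturbed in the last pictures. I checked them by eye only, not by measurement.

No check failed. One small disagreement: the catch pin sat about 6 mm further back in the pads than planned, so I corrected the arc for it before moving.

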